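# Show the small stone ball on its tray

### The arm

A 6-joint arm with a two-finger parallel gripper is mounted at the origin on the work surface. World frame = base frame: x ahead of the robot, y to its left, z up, the work surface at z = 0. Lengths are in m, angles in rad, forces in N, time in s.
With the tool pointing down it reaches from about 0.275 to 0.725 m from the base axis. Payload 15.9 kg.
Tool frame: the origin (TCP) lies at the very end of the fingers, on their centre line; the grasp point (between the pads) lies 19 mm behind it (manip.grip_point_offset is the distance from the TCP to the grasp point, in m); z points along the fingers, x is the direction in which the jaws open and shut, and the axes are right-handed (so a half turn about z gives the same grasp; the last joint's range is limited). The gripper opens to 85 mm and grips with 20 to 120 N. Pads are 22 mm wide; open, the fingers measure 114 mm over their backs; the gripper's body (76 mm by 85 mm) begins 54 mm behind the grasp point. The pads swing forward as they close: fully open they stand 13 mm farther back than shut.
Start: joints at [-1.201, 0.213, -0.034, 1.323, 0, 1.571], TCP at [0.181, -0.466, 0.231] pointing down, gripper open.
Joint ranges: [-2.98, 2.98], [-0.74, 1.72], [-1.14, 1.35], [-2.1, 2.04], [-1.57, 1.44], [-3.14, 3.14]. Speed limits (rad/s): [1.89, 1.89, 2.39, 2.57, 3.14, 3.14].

### API

Orientations are given as a rotation vector (axis times angle).
In Python, from bench import manip gives the robot as it stands. The module is installed in compiled form; this text tells all that it offers. Calls block until the motion is done:
- manip.reach(position, orientation): joint-space move of the TCP to a pose.
- manip.move_straight(position, rotation=None, speed=0.15): straight line of the TCP; rotation=None keeps the orientation; speed is the mean speed in m/s.
- manip.move_j(angles): joint-space move.
- manip.gripper_open() and manip.grasp(strength=None): open the fingers fully, or close them until they stop; strength is the grip in N (None keeps the last).
- manip.hold(seconds).
- manip.inverse_kinematics(position, orientation): joint angles nearest the present ones, or None.
- manip.get_state(): the state.
- manip.capture(name): name is "scene" or "top" or "wrist"; returns the picture (400x640x3 uint8, red, green, blue); there is no depth.
- manip.camera_info(name): a dict with "K" (3x3 intrinsics, pixels), "rvec" (rotation vector, rad) and "tvec" (3), from world to camera coordinates, as OpenCV has them. Camera axes: x right, y down, z forward; pixel columns grow to the right and rows downward; lengths in m; the calibration is good to about 2 mm. A picture is of the moment at which its call begins: read the wrist's pose just before it. camera_info takes no time and is no camera call; for the wrist camera it gives the pose at the moment of the call.
A pose or a line that the arm cannot do raises manip.PlanningError and nothing moves.
- manip.sign_off(): hands the job in, once; it reports no verdict.
The state is a dict: "clock": time; "joint_pos": joint angles; "joint_vel": joint speeds; "effort": joint torques, N m; "tool_pos": TCP position; "ee_rot": TCP orientation; "ft_force": force on the tool from outside, world axes, zero at the start; "ft_torque": the same for the moment, N m; "gripper_width": opening from 0.0 (shut) to 1.0 (fully open).
Only numpy, scipy, OpenCV 4.12 (cv2) and the standard library are available. Lean on these libraries where they do the work, as an engineer would, in place of code of your own. Each camera call takes 0.05 s, during which the arm holds its last target.

### The job

A buyer wants a look at the smaller of the two stone balls: take it off its little pronged stand and let it rest loose in the smaller pocket of the wooden tray. Then pick the tray up by its upright grip and carry it over to the black rubber mat, never tipping it enough for the ball to roll over the pocket rim, and finish while still holding it there, level and still, centred over the mat with its underside about 15 cm above the counter. Leave the larger ball, the little jar and the old phone where they are.

Things in the scene. Friction and masses are not known exactly. Their poses are not given: they have to be found in the camera images.
- ball_small_center (a point): centre of the smaller polished stone ball, 44 mm in diameter, about 0.12 kg, loose. It starts on a little three-pronged stand (dark wooden disc 52 mm in diameter, brass prongs up to 16 mm high, fixed), its centre about 33 mm above the counter. Axes mean nothing.
- ball_big_center (a point): centre of the larger stone ball, 62 mm in diameter, on a like stand (72 mm in diameter, 16 mm high, fixed); its top is about 70 mm above the counter. Leave it alone. The two balls' places may be swapped. Axes mean nothing.
- tray: loose display tray of pale wood, a slab 250 mm long (its x axis) by 90 mm wide (its y axis) and 10 mm thick, about 0.3 kg. Origin at the centre of its underside, z up. In its middle stands a flat upright grip: a plate 12 mm thick (along the tray's x), 60 mm wide (along y), its top 85 mm above the underside. Either side of the grip is a round pocket: a raised dark wooden ring 6 mm high and 4 mm thick on the slab. It lies flat on the counter at any yaw.
- tray_grip (a point): the middle of the tray's upright grip 70 mm above the underside, i.e. 15 mm below the grip's top; axes as the tray's. A gripper from above closes along the tray's x over 12 mm.
- small_pocket (a point): centre of the small pocket's floor (top of the slab), 75 mm from the tray's middle on its -x side; inner diameter 40 mm, rim 6 mm high; the small ball resting in it has its centre about 22 mm above this point and can roll about 5 mm to each side. Axes as the tray's.
- large_pocket (a point): centre of the large pocket's floor, 75 mm from the tray's middle on its +x side; inner diameter 56 mm, rim 6 mm high. It stays empty. Axes as the tray's.
- mat: black rubber counter mat, 240 mm (x) by 180 mm (y), 3 mm thick, fixed; origin at the centre of its underside. The mat is on one side of the counter and the tray on the other, either way round, with the balls between them.
- jar_mid (a point): middle of a little blue lidded ceramic jar, 68 mm wide, 72 mm high, standing beyond the work. Leave it alone.
- phone_mid (a point): middle of an old push-button phone lying flat, 55 by 120 by 14 mm, beyond the work. Leave it alone.
There are look-alikes about, which are no part of the job. Leave any blue or pink look-alike of the part that bears ball_small_center alone.

How it is judged:
On the way, in this order (a step that is already met when the one before it is completed fails the run):
1. the small ball rests loose in the small pocket while the tray stands on the counter, the fingers off the ball (horizontal distance between ball_small_center and small_pocket below 0.013 m and z of ball_small_center in the frame of small_pocket between 0.015 and 0.028 m and contact force between ball_small and the fingers below 0.1 N and height (world z) of tray below 0.01 m), for 0.2 s.
2. the tray is in the air with the ball in its small pocket (horizontal distance between ball_small_center and small_pocket below 0.013 m and z of ball_small_center in the frame of small_pocket between 0.015 and 0.028 m and contact force between ball_small and the fingers below 0.1 N and height (world z) of tray above 0.05 m), for 0.2 s.
At the end, for the whole second after the job is handed in: the tray is held by the fingers on its grip, still and level (within 8 degrees), its underside 10 to 20 cm above the counter and its middle within 5 cm of the mat's centre, the small ball lying loose in the small pocket (horizontal distance between ball_small_center and small_pocket below 0.013 m and z of ball_small_center in the frame of small_pocket between 0.015 and 0.028 m and contact force between ball_small and the fingers below 0.1 N and contact force between ball_small and tray above 0.2 N and contact force between tray and the fingers above 2 N and height (world z) of tray between 0.1 and 0.2 m and horizontal distance between tray and mat below 0.05 m and angle between tray's own z axis and vertical below 0.14 rad and linear speed of tray below 0.03 m/s and angular speed of tray below 0.2 rad/s); the arm keeps its last pose, push and grip.
It fails at once if the tray is tipped more than 30 degrees (angle between tray's own z axis and vertical above 0.52 rad).
It fails at once if the larger ball is moved more than 2 cm (distance of ball_big_center from where it was at the start of the episode above 0.02 m).
It fails at once if the jar is moved more than 2 cm (distance of jar_mid from where it was at the start of the episode above 0.02 m).
It fails at once if the phone is moved more than 2 cm (distance of phone_mid from where it was at the start of the episode above 0.02 m).
It also fails if it takes over 70 s, if anything falls off the work surface, if the arm or the gripper's body presses on something with over 40 N, if the wrist force passes 120 N, or if a joint passes its speed limit or range.

## Working session

There is one attempt and no reset: what is moved stays moved. The work goes in short steps, each a Python script; the robot and the scene stay as the last script left them, time stands still between calls to the robot, and variables do not carry over. Pictures are saved under pics/ and viewed, and the job is handed in when it is done.

```bash
mkdir -p pics; ls
python3 - <<'E'
from bench import manip
import cv2,numpy as np
for n in ["scene","top","wrist"]:
    im=manip.capture(n); cv2.imwrite(f"pics/{n}0.png",im[:,:,::-1])
    c=manip.camera_info(n); print(n,c)
s=manip.get_state(); print(s['clock'],s['tool_pos'],s['ee_rot'],manip.grip_point_offset)
E
```

```text
pics
scene {'K': array([[433.03134541,   0.        , 316.67006182],
       [  0.        , 433.03134541, 200.70728252],
       [  0.        ,   0.        ,   1.        ]]), 'rvec': array([ 1.49209193,  1.92505828, -0.94699895]), 'tvec': array([ 0.13291509, -0.30402543,  1.48967707])}
top {'K': array([[467.68998133,   0.        , 316.96904883],
       [  0.        , 467.68998133, 199.10633349],
       [  0.        ,   0.        ,   1.        ]]), 'rvec': array([ 2.13265676, -2.19154305,  0.14470386]), 'tvec': array([0.01626425, 0.63182508, 1.23817671])}
wrist {'K': array([[315.20402923,   0.        , 320.16499936],
       [  0.        , 315.20402923, 205.7747514 ],
       [  0.        ,   0.        ,   1.        ]]), 'rvec': array([-2.39103667,  1.63852707,  0.23385939]), 'tvec': array([-0.50034802, -0.03683163,  0.37812701])}
0.15 [ 0.18065951 -0.46598387  0.23095886] [-2.59167884e+00  1.77482673e+00  9.75850081e-04] 0.0187
```

View pics/scene0.png

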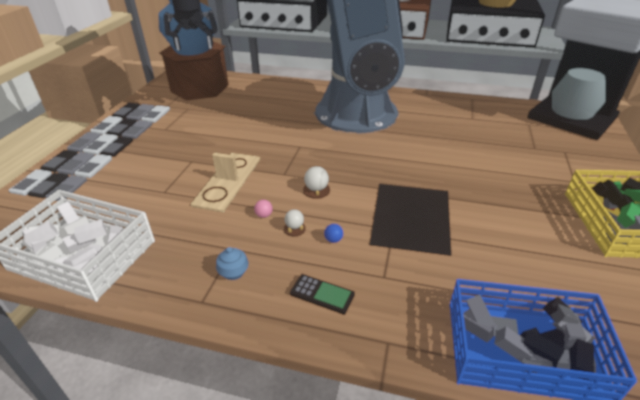

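View pics/top0.png

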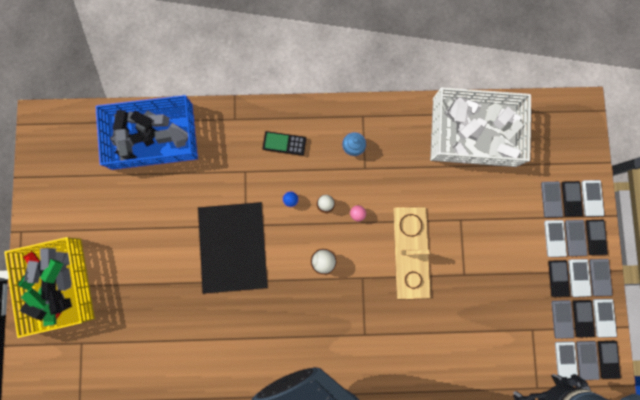

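View pics/wrist0.png

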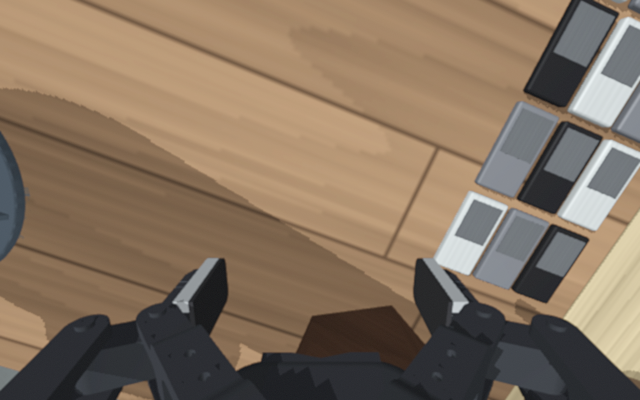

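Candidates for the small ball (top view):
- white ball at (326,203), on a dark stand
- bigger white ball at (323,261), on a larger stand
- pink ball at (358,213), a look-alike
- blue ball at (291,199), a look-alike

By the description I choose (326,203). The small tray pocket is the lower ring, at (413,281). I'll check the choice in a close crop and measure.

```bash
cat > h.py <<'E'
import numpy as np,cv2
from scipy.spatial.transform import Rotation as R
def ray(c,uv):
    Rm=cv2.Rodrigues(np.array(c['rvec'],float))[0]; C=-Rm.T@c['tvec']
    d=Rm.T@np.linalg.solve(c['K'],np.array([uv[0],uv[1],1.])); return C,d/np.linalg.norm(d)
def onplane(c,uv,z):
    C,d=ray(c,uv); return C+d*(z-C[2])/d[2]
def tri(obs):
    A=np.zeros((3,3));b=np.zeros(3)
    for c,uv in obs:
        C,d=ray(c,uv);P=np.eye(3)-np.outer(d,d);A+=P;b+=P@C
    return np.linalg.solve(A,b)
def proj(c,p):
    return cv2.projectPoints(np.array(p,float).reshape(-1,3),np.array(c['rvec']),np.array(c['tvec']),c['K'],None)[0].reshape(-1,2)
E
python3 - <<'E'
from h import *
from bench import manip
t=cv2.imread('pics/top0.png');s=cv2.imread('pics/scene0.png')
a=cv2.resize(t[185:305,270:440],None,fx=4.5,fy=4.5,interpolation=cv2.INTER_CUBIC);cv2.imwrite('pics/topcrop.png',a)
a=cv2.resize(s[140:250,185:355],None,fx=4.5,fy=4.5,interpolation=cv2.INTER_CUBIC);cv2.imwrite('pics/scenecrop.png',a)
ct=manip.camera_info('top');cs=manip.camera_info('scene')
for n,a,b in [('small',(326,203),(294,219)),('big',(323.5,261),(316.5,178)),('pink',(358,213),(263,209)),('blue',(291,199),(334,233))]: print(n,tri([(ct,a),(cs,b)]),onplane(ct,a,.033))
for uv in [(199,207),(264,203),(267,288),(203,293)]: print('mat',onplane(ct,uv,.003))
for uv in [(394,207),(427,208),(430,298),(397,298)]: print('tray',onplane(ct,uv,.01))
print(onplane(ct,(413,281),.013),onplane(ct,(411,226),.013))
E
```

```text
small [ 0.62190543 -0.02615805  0.02990802] [ 0.62137138 -0.02547151  0.033     ]
big [ 0.46412175 -0.01410804  0.040059  ] [ 0.46398591 -0.01397288  0.033     ]
pink [ 0.5929904  -0.11426665  0.01961636] [ 0.59149734 -0.11217749  0.033     ]
blue [0.63642693 0.07134021 0.02038896] [0.63498184 0.07017839 0.033     ]
mat [0.62308114 0.329076   0.003     ]
mat [0.62947917 0.14735974 0.003     ]
mat [0.39469225 0.14238147 0.003     ]
mat [0.38617844 0.31738378 0.003     ]
tray [ 0.60769877 -0.21564487  0.01      ]
tray [ 0.60241534 -0.30776116  0.01      ]
tray [ 0.35570742 -0.30193332  0.01      ]
tray [ 0.35827282 -0.21183441  0.01      ]
[ 0.40285995 -0.25730459  0.013     ] [ 0.55321109 -0.2597403   0.013     ]
```

View pics/topcrop.png

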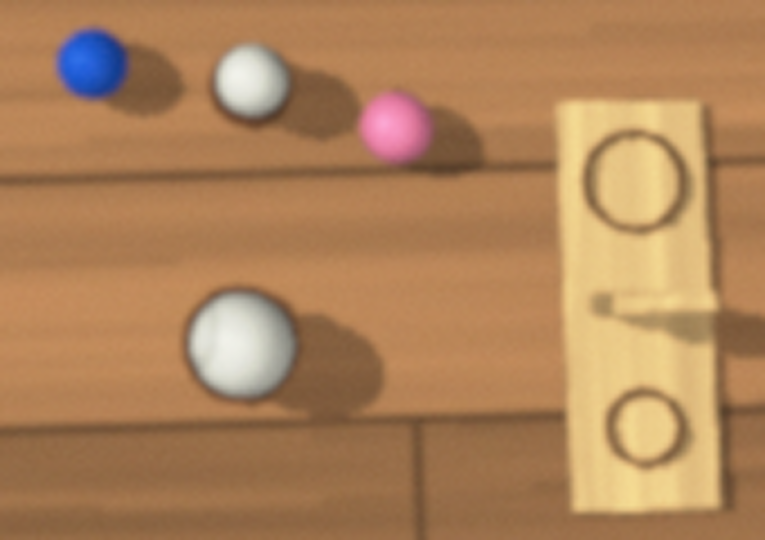

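View pics/scenecrop.png

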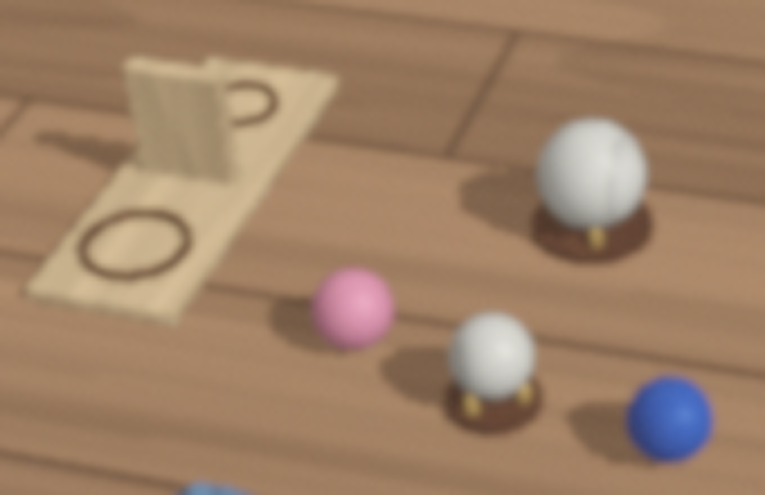

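Run:
```python
from h import *
from bench import manip
s=manip.get_state();c=manip.camera_info('wrist')
Rt=R.from_rotvec(s['ee_rot']).as_matrix();Rc=cv2.Rodrigues(c['rvec'])[0]
print(Rt);C=-Rc.T@c['tvec'];print('cam in tool',Rt.T@(C-s['tool_pos']),'\n',Rt.T@Rc.T)
# tool down, jaws along world y / x
for yaw in (0,np.pi/2,np.pi,-np.pi/2):
    rv=(R.from_euler('z',yaw)*R.from_rotvec([np.pi,0,0])).as_rotvec()
    print(yaw,[None if (q:=manip.inverse_kinematics(p,rv)) is None else np.round(q,2) for p in [(.56,-.026,.25),(.622,-.026,.02),(.403,-.257,.05),(.478,-.2585,.06),(.508,.234,.22)]])
```

```text
[[ 3.61493596e-01 -9.32374555e-01 -2.61346970e-04]
 [-9.32374279e-01 -3.61493690e-01  7.18026409e-04]
 [-7.63944835e-04 -1.58887562e-05 -9.99999708e-01]]
cam in tool [ 0.00051598 -0.07009831 -0.14236168] 
 [[ 9.99999530e-01 -8.12648789e-04  5.28093615e-04]
 [ 6.32486569e-04  9.60079745e-01  2.79725727e-01]
 [-7.34330757e-04 -2.79725262e-01  9.60079808e-01]]
0 [array([-0.05,  0.34,  0.18,  1.41,  0.  ,  1.52]), array([-0.04,  0.58, -0.05,  0.95,  0.  ,  1.53]), array([-0.57,  0.28, -0.42,  0.86,  0.  ,  1.  ]), array([-0.5 ,  0.39, -0.23,  0.94,  0.  ,  1.08]), array([0.43, 0.34, 0.11, 1.34, 0.  , 2.  ])]
1.5707963267948966 [array([-0.05,  0.34,  0.18,  1.41,  0.  , -0.05]), array([-0.04,  0.58, -0.05,  0.95,  0.  , -0.04]), array([-0.57,  0.28, -0.42,  0.86,  0.  , -0.57]), array([-0.5 ,  0.39, -0.23,  0.94,  0.  , -0.5 ]), array([0.43, 0.34, 0.11, 1.34, 0.  , 0.43])]
3.141592653589793 [array([-0.05,  0.34,  0.18,  1.41,  0.  , -1.62]), array([-0.04,  0.58, -0.05,  0.95,  0.  , -1.61]), array([-0.57,  0.28, -0.42,  0.86,  0.  , -2.14]), array([-0.5 ,  0.39, -0.23,  0.94,  0.  , -2.07]), array([ 0.43,  0.34,  0.11,  1.34,  0.  , -1.14])]
-1.5707963267948966 [array([-0.05,  0.34,  0.18,  1.41,  0.  ,  3.1 ]), array([-0.04,  0.58, -0.05,  0.95,  0.  ,  3.1 ]), array([-0.57,  0.28, -0.42,  0.86,  0.  ,  2.57]), array([-0.5 ,  0.39, -0.23,  0.94,  0.  ,  2.65]), array([ 0.43,  0.34,  0.11,  1.34,  0.  , -2.71])]
```

Run:
```python
from h import *
from bench import manip
import json
rv=R.from_rotvec([np.pi,0,0]).as_rotvec(); 
out={}
for n,p in [('tA',(.43,-.29,.22)),('tB',(.50,-.29,.22)),('bA',(.60,-.06,.20)),('bB',(.60,-.01,.14))]:
    manip.reach(p,rv); manip.hold(0.2)
    c=manip.camera_info('wrist'); im=manip.capture('wrist')
    cv2.imwrite(f'pics/{n}.png',im[:,:,::-1]); out[n]={k:np.array(v).tolist() for k,v in c.items()}
json.dump(out,open('cams.json','w')); print(manip.get_state()['clock'])
```

```text
4.1
```

View pics/tA.png

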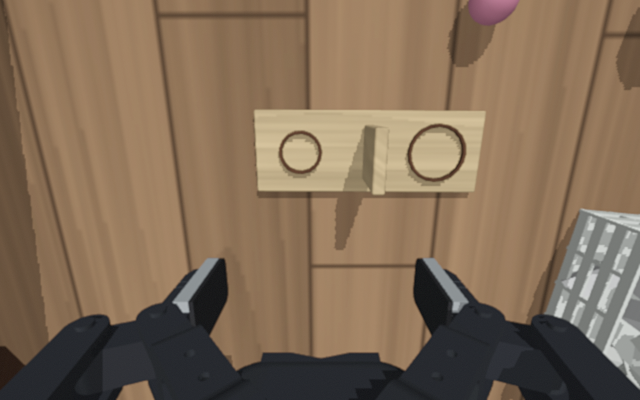

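View pics/tB.png

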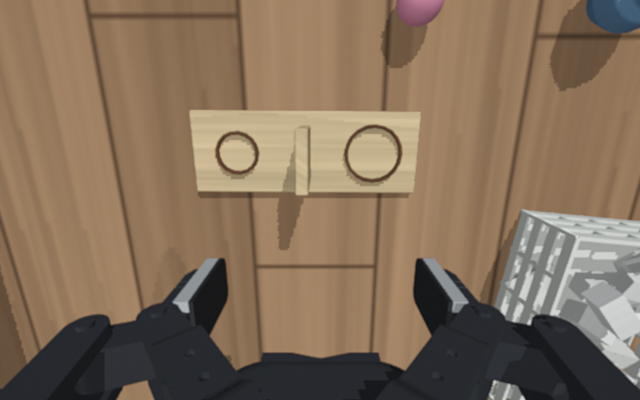

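View pics/bA.png

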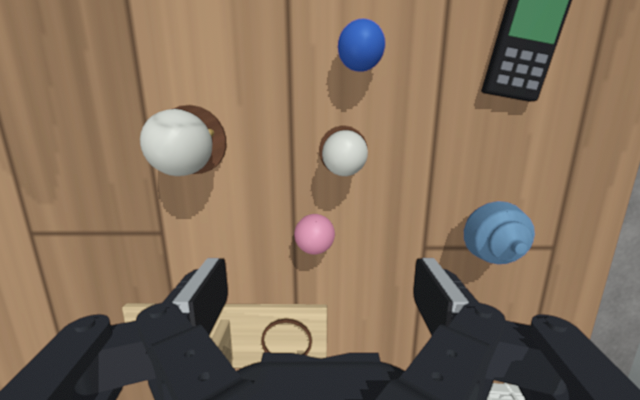

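View pics/bB.png

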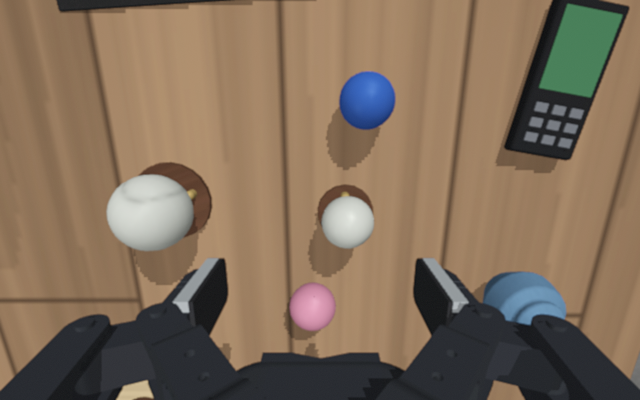

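Run:
```python
from h import *
import json
from scipy.optimize import least_squares
cams={k:{a:np.array(b) for a,b in v.items()} for k,v in json.load(open('cams.json')).items()}
# ball: white mask circles
obs=[]
for n,(x,y) in [('bA',(345,153)),('bB',(348,221))]:
    im=cv2.imread(f'pics/{n}.png'); hsv=cv2.cvtColor(im,cv2.COLOR_BGR2HSV)
    m=((hsv[...,1]<50)&(hsv[...,2]>90)).astype(np.uint8)
    nl,lab,st,ce=cv2.connectedComponentsWithStats(m); l=lab[y,x]; print(n,ce[l],st[l])
    pts=np.argwhere(lab==l)[:,::-1].astype(np.int32); h=cv2.convexHull(pts); (e)=cv2.fitEllipse(h); print(e)
    obs.append((cams[n],e[0]))
    a=im[y-50:y+50,x-65:x+65]; cv2.imwrite(f'pics/{n}_crop.png',cv2.resize(a,None,fx=6,fy=6,interpolation=cv2.INTER_CUBIC))
print('ball',tri(obs))
# tray corners & rings
A={'s':(300,152.5),'l':(436.5,152.5),'c1':(255,110),'c2':(485,111),'c3':(474,191.5),'c4':(258,191)}
B={'s':(237,152.5),'l':(373,153),'c1':(190.5,110.5),'c2':(420,112.5),'c3':(413.5,193),'c4':(198,191)}
for k in A: print(k,tri([(cams['tA'],A[k]),(cams['tB'],B[k])]))
for n in ('tA','tB'):
    im=cv2.imread(f'pics/{n}.png'); a=im[95:205,180:500]; cv2.imwrite(f'pics/{n}_crop.png',cv2.resize(a,None,fx=2.5,fy=2.5,interpolation=cv2.INTER_CUBIC))
```

```text
bA [344.51701094 152.55224787] [ 322  130   46   46 1646]
((344.5289611816406, 152.55386352539062), (44.7501335144043, 46.35978698730469), 36.571449279785156)
bB [347.33977901 221.69152855] [ 321  196   53   53 2172]
((347.3393249511719, 221.6927490234375), (52.15291976928711, 52.73049545288086), 52.347450256347656)
ball [ 0.62302067 -0.02744384  0.03407025]
s [ 0.40654609 -0.2614866   0.01109013]
l [ 0.55684041 -0.26184091  0.01316857]
c1 [ 0.35869226 -0.21658244  0.00708193]
c2 [ 0.60629792 -0.2186712   0.00843858]
c3 [ 0.60669558 -0.30797131  0.00795734]
c4 [ 0.35649758 -0.30640998  0.00600017]
```

View pics/bB_crop.png

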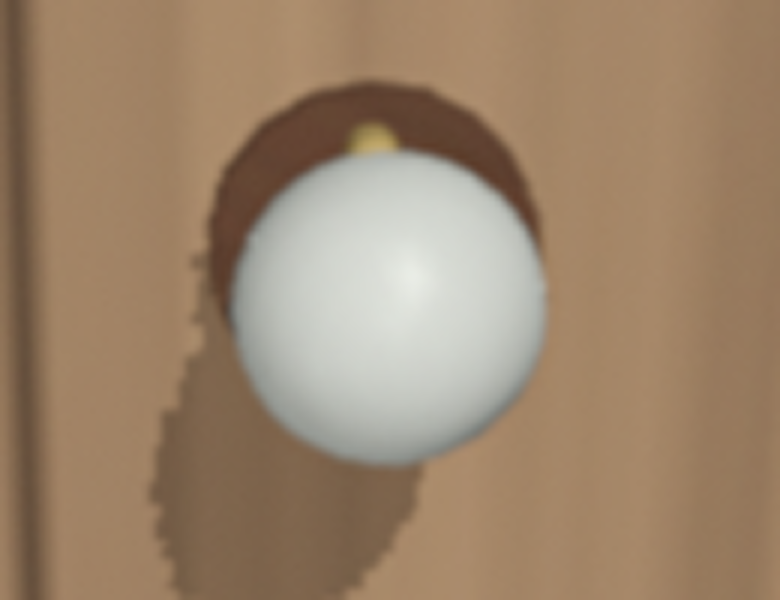

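View pics/tB_crop.png

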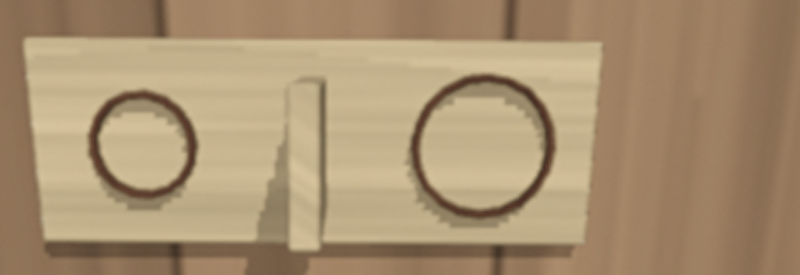

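View pics/tA_crop.png

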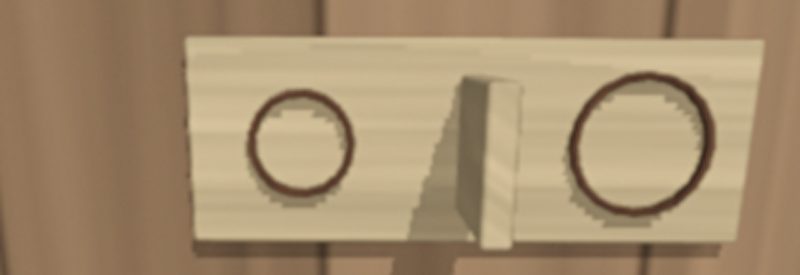

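Both wrist views agree that the small ball is on its dark stand, with its centre at (0.623, -0.027, 0.034). The visible prong points to +y at (345,196), so closing the jaws along x clears the prongs. The tray centre is near (0.482, -0.262) with yaw near 0, and the small ring at (237,152) in tB gives the pocket at (0.4067, -0.2615).

Run:
```python
from h import *
from bench import manip
rv=np.array([np.pi,0,0]); b=(.623,-.0274)
manip.reach((*b,.11),rv); manip.move_straight((*b,.013),speed=.12)
s=manip.get_state(); print(s['tool_pos'],s['ft_force'],s['clock'])
manip.grasp(40); manip.hold(.2)
s=manip.get_state(); print(s['gripper_width'],s['tool_pos'],s['ft_force'])
manip.move_straight((*b,.16),speed=.12); s=manip.get_state(); print(s['gripper_width'],s['tool_pos'],s['ft_force'],s['clock'])
cv2.imwrite('pics/held.png',manip.capture('wrist')[:,:,::-1])
```

```text
[ 0.62358174 -0.02735612  0.01397917] [ 1.10365483 -0.49973374  0.94158601] 5.35
0.49274652479055414 [ 0.62378742 -0.02738531  0.01362256] [2.97334727 0.07315523 5.50096966]
0.4930994610855529 [ 0.62257777 -0.02737442  0.15919102] [-0.36478137 -0.06149185 -1.17667328] 7.4
```

View pics/held.png

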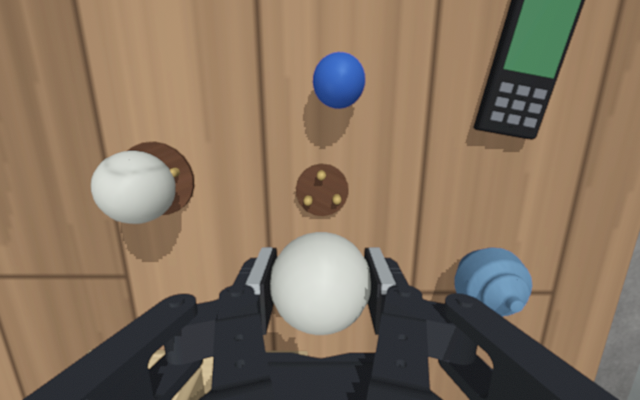

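The ball is held at (320,283), and the empty stand shows its three prongs at (321,175), (308,201) and (337,200). Next I'll check where the ball sits in the hand, then place it.

Run:
```python
from h import *
from bench import manip
c=manip.camera_info('wrist'); s=manip.get_state(); tp=np.array(s['tool_pos'])
im=cv2.imread('pics/held.png');hsv=cv2.cvtColor(im,cv2.COLOR_BGR2HSV)
m=((hsv[...,1]<40)&(hsv[...,2]>110)).astype(np.uint8);m=cv2.erode(m,np.ones((5,5)))
lab=cv2.connectedComponentsWithStats(m)[1];print(cv2.connectedComponentsWithStats(m)[2][lab[283,320]])
p=onplane(c,(320,283),tp[2]+.020); off=p-tp; print('ball-tcp',off)
# tool frame: x=wx, y=-wy (yaw0). target yaw 90: tool x->world y, tool y->world x
tx,ty=off[0],-off[1]
rv=(R.from_euler('z',np.pi/2-0.005)*R.from_rotvec([np.pi,0,0])).as_rotvec()
Rm=R.from_rotvec(rv).as_matrix(); o=Rm@np.array([tx,ty,0]); print(o)
t=np.array([.4067,-.2615])-o[:2]
manip.reach((*t,.16),rv); manip.hold(.1)
cv2.imwrite('pics/over.png',manip.capture('wrist')[:,:,::-1]); 
manip.move_straight((*t,.06),speed=.12);manip.hold(.1)
cv2.imwrite('pics/over2.png',manip.capture('wrist')[:,:,::-1]); c=manip.camera_info('wrist')
s=manip.get_state();print(s['tool_pos'],t,s['gripper_width'],s['clock'],proj(c,[.4067,-.2615,.016]))
```

```text
[ 273  234   95   99 7281]
ball-tcp [-0.00069971 -0.00056385  0.02      ]
[ 5.60347542e-04 -7.02521951e-04  1.00898370e-19]
[ 0.4065844  -0.26106052  0.06065983] [ 0.40613965 -0.26079748] 0.4924260346306115 10.55 [[321.12402576 231.92789018]]
```

View pics/over.png

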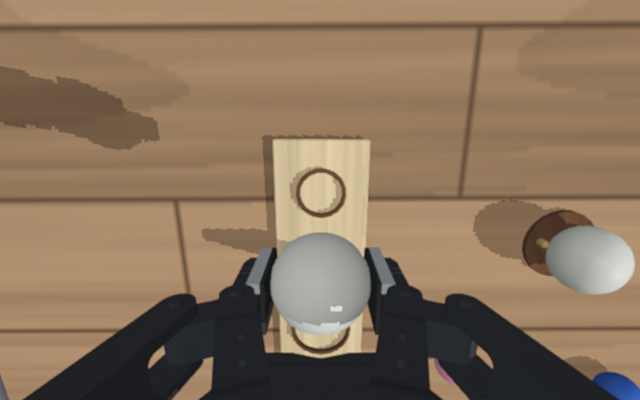

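View pics/over2.png

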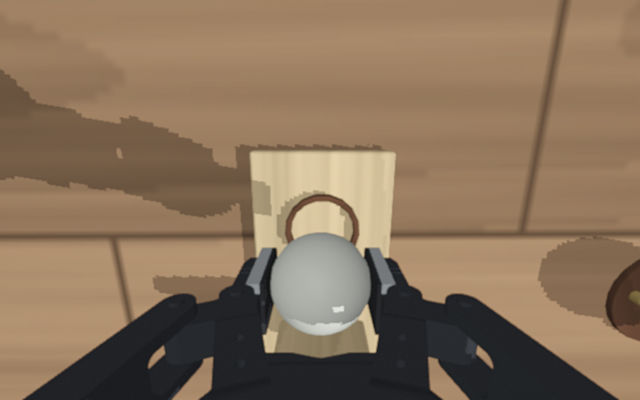

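The ring shows centred near (322,230) in over2, against (321,232) predicted, so they agree within 1 mm. Lowering and releasing.

Run:
```python
from h import *
from bench import manip
t=(.4060,-.2604)
manip.move_straight((*t,.0145),speed=.05);manip.hold(.2)
s=manip.get_state();print(s['tool_pos'],s['ft_force'])
manip.gripper_open();manip.hold(.3)
manip.move_straight((*t,.16),speed=.12)
s=manip.get_state();print(s['tool_pos'],s['ft_force'],s['clock'])
cv2.imwrite('pics/placed.png',manip.capture('wrist')[:,:,::-1]); 
im=manip.capture('top'); cv2.imwrite('pics/placed_top.png',im[:,:,::-1])
```

```text
[ 0.40608577 -0.26045494  0.01454339] [ 0.59634445 -0.09305016 -1.33596573]
[ 0.40568233 -0.26020181  0.15937434] [1.37189098 0.41185876 0.71351944] 13.975
```

View pics/placed.png

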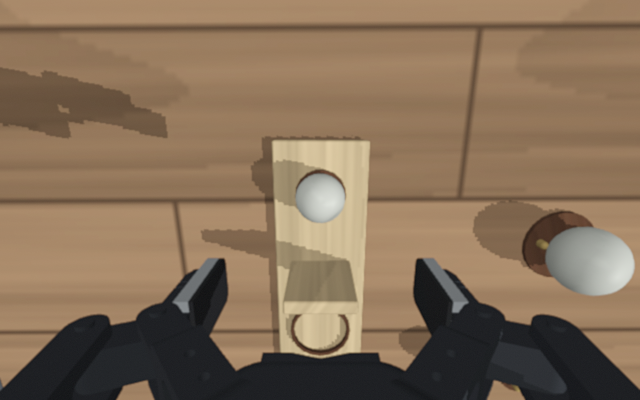

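The ball at (320,197) rests in the small ring. Next I'll hover over the grip and check how well it is centred.

Run:
```python
from h import *
from bench import manip
rv=(R.from_euler('z',-.005)*R.from_rotvec([np.pi,0,0])).as_rotvec()
manip.reach((.4825,-.2617,.17),rv); manip.hold(.2)
c=manip.camera_info('wrist');im=manip.capture('wrist');cv2.imwrite('pics/grip.png',im[:,:,::-1]); 
print(proj(c,[[.4825-.006,-.2317,.085],[.4825+.006,-.2317,.085],[.4825-.006,-.2917,.085],[.4825+.006,-.2917,.085]]),manip.get_state()['tool_pos'])
cv2.imwrite('pics/gripc.png',cv2.resize(im[150:320,220:420,::-1],None,fx=3.5,fy=3.5,interpolation=cv2.INTER_CUBIC))
```

```text
[[312.73611611 171.22658655]
 [329.21341927 171.14129269]
 [313.64224221 247.2663815 ]
 [328.99464437 247.19175162]] [ 0.48242545 -0.26171623  0.17003701]
```

View pics/gripc.png

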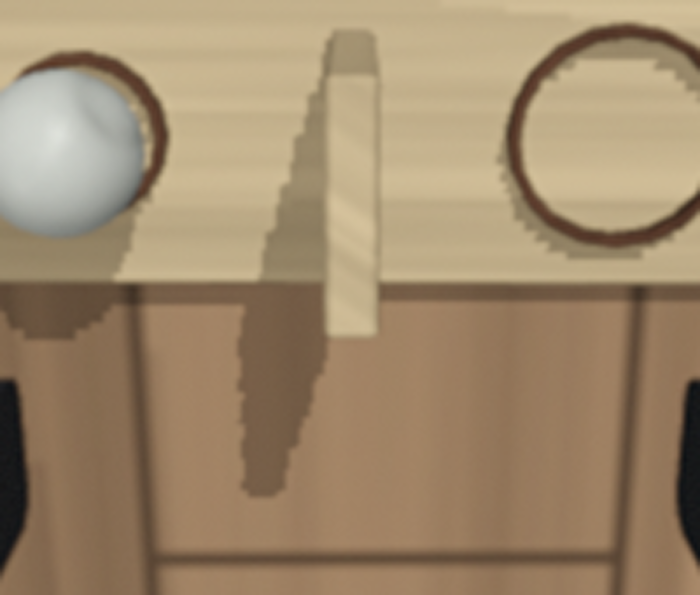

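The grip's top face spans columns 313 to 328 and rows 171 to 246. The prediction was 313 to 329 and 171 to 247, so it is centred. Grasping and lifting.

Run:
```python
from h import *
from bench import manip
g=(.4825,-.2613)
manip.move_straight((*g,.050),speed=.08);manip.hold(.1)
s=manip.get_state();print(s['tool_pos'],s['ft_force'])
manip.grasp(90);manip.hold(.3)
s=manip.get_state();print(s['gripper_width'],s['ft_force'])
manip.move_straight((*g,.075),speed=.05);manip.hold(.2)
s=manip.get_state();print(s['tool_pos'],s['ft_force'],s['ft_torque'],s['gripper_width'],s['clock'])
manip.move_straight((*g,.20),speed=.08);manip.hold(.4)
s=manip.get_state();print(s['tool_pos'],s['ft_force'],s['gripper_width'],s['clock'])
cv2.imwrite('pics/lift.png',manip.capture('wrist')[:,:,::-1]); cv2.imwrite('pics/lift_s.png',manip.capture('scene')[:,:,::-1])
```

```text
[ 0.48270859 -0.26142525  0.05035204] [0.17242726 1.38471711 0.59997216]
0.12933843837065664 [-1.19911232  0.67132917  6.39928989]
[ 0.48229304 -0.26120335  0.0746848 ] [-0.24268837 -0.53770323 -4.38168926] [-0.01124856 -0.11112975 -0.01563857] 0.1294646173332949 19.35
[ 0.48247026 -0.2612979   0.19993693] [-0.03323403  0.66739574 -3.43205611] 0.12672800778245275 21.4667
```

View pics/lift.png

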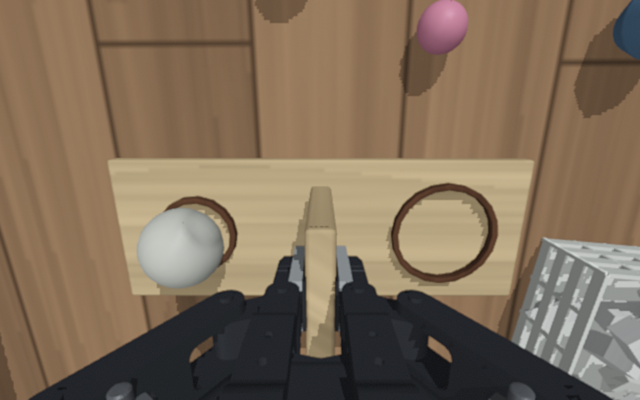

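View pics/lift_s.png

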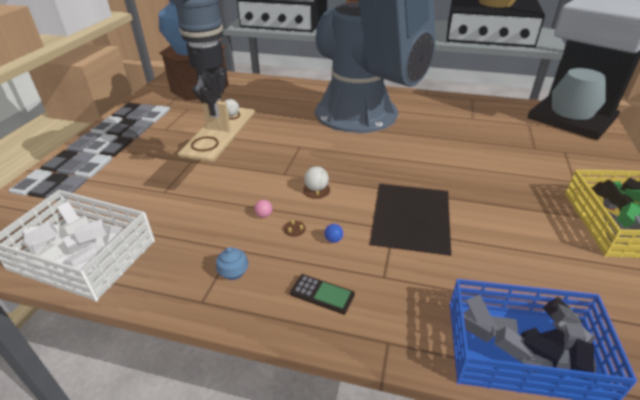

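The tray is up and level, with the ball in its ring at (180,247) and the other ring empty at (444,232). Carrying it over.

Run:
```python
from h import *
from bench import manip
for p in [(.495,-.013,.20),(.508,.233,.20)]:
    manip.move_straight(p,speed=.10)
manip.hold(1.0)
s=manip.get_state();print(s['tool_pos'],s['ee_rot'],s['ft_force'],s['gripper_width'],s['clock'],np.abs(s['joint_vel']).max())
for n in ('wrist','scene','top'): cv2.imwrite(f'pics/end_{n}.png',manip.capture(n)[:,:,::-1])
```

```text
[0.5080172  0.23301995 0.20000575] [-3.14154126e+00  7.79727700e-03 -5.58588500e-05] [ 0.54917967  0.02335157 -3.74273705] 0.1278096690298875 27.8167 0.0016951223608683754
```

View pics/end_wrist.png

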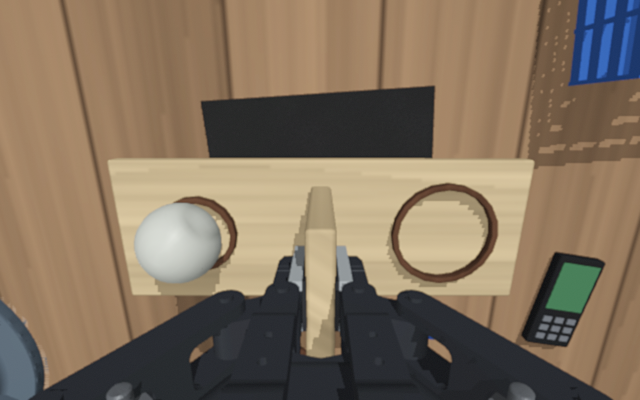

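View pics/end_scene.png

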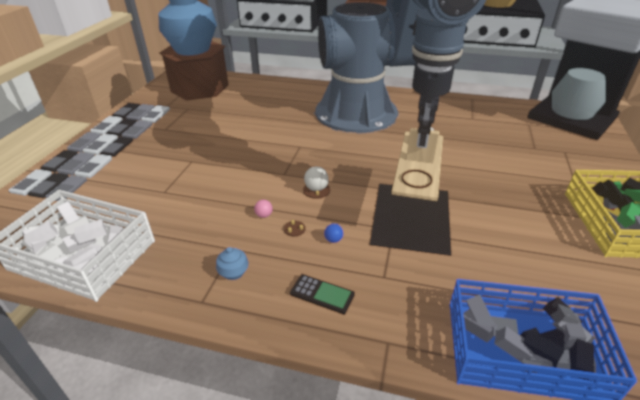

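View pics/end_top.png

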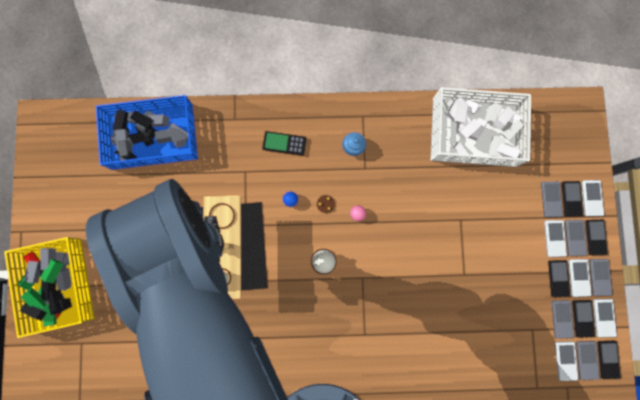

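Run:
```python
from h import *
from bench import manip
c=manip.camera_info('wrist');ct=manip.camera_info('top');cs=manip.camera_info('scene')
print([onplane(c,p,.003) for p in [(202,101),(433,87)]])
print([onplane(ct,p,.003) for p in [(199,207),(264,203),(267,288),(203,293)]], [onplane(cs,p,.003) for p in [(377,185),(450,191),(450,251),(372,244)]])
print('rings pred',proj(c,[[.433,.2334,.165],[.583,.2326,.165]]))
print('ring tri',tri([(c,(444,232)),(cs,(417,179))]))
```

```text
[array([0.387027  , 0.31635643, 0.003     ]), array([0.62192826, 0.32848716, 0.003     ])]
[array([0.62308114, 0.329076  , 0.003     ]), array([0.62947917, 0.14735974, 0.003     ]), array([0.39469225, 0.14238147, 0.003     ]), array([0.38617844, 0.31738378, 0.003     ])] [array([0.40668935, 0.13623761, 0.003     ]), array([0.38802411, 0.32406738, 0.003     ]), array([0.61320647, 0.32908949, 0.003     ]), array([0.63275896, 0.15911855, 0.003     ])]
rings pred [[196.77585599 235.10809335]
 [445.6975538  235.04414924]]
ring tri [0.58335393 0.23410637 0.16139012]
```

Run:
```python
from h import *
from bench import manip
c=manip.camera_info('wrist');print('ball',onplane(c,(178.5,243),.182),'pocket',.433,.2334)
s=manip.get_state();print(s['ft_force'],s['gripper_width'],s['clock'])
manip.sign_off()
```

```text
ball [0.42959415 0.23550923 0.182     ] pocket 0.433 0.2334
[-0.14780677 -0.1605035  -4.25938012] 0.12971460600764478 27.9667
the job is handed in; nothing more can be done
```

I moved the small stone ball into the tray's small pocket. I then lifted the tray by its grip, carried it to the mat and handed the job in at about 28 s, still holding it there. The hand-in reports no verdict.

**Last checks:**
- **Ball:** it lies in the small pocket about 4 mm from the centre, within its free roll.
- **Position:** the gripper holding the tray's middle is within about 3 mm of the measured mat centre, about (0.509, 0.235).
- **Height:** the underside is about 15 cm up, taken from the arm's height. A rough two-view check on one ring gave about 4 mm less.
- **Level and still:** the tool points straight down and the two pocket rings showed at equal height in the wrist view, so the tray looks level. Joint speeds were near zero.
- **Grip and load:** the grip width held steady, and the wrist carried about 4 N, which matches the tray plus the ball.
- **Other things:** the larger ball, jar, phone and the blue and pink look-alikes look unmoved in the final views.

No check failed. The scene camera's mat corners differ from the top camera's by up to about 17 mm, but both give nearly the same centre. The contact forces on the ball could not be measured directly.

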